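# Find the door gap that takes the gauge

## Robot

A 7-joint arm with a two-finger parallel gripper is mounted at the origin on the work surface. World frame = base frame: x ahead of the robot, y to its left, z up, the work surface at z = 0. Lengths are in m, angles in rad, forces in N, time in s.
With the tool pointing down it reaches from about 0.35 to 0.775 m from the base axis. Payload 3.1 kg.
Tool frame: the origin (TCP) lies at the very end of the fingers, on their centre line; the grasp point (between the pads) lies 19 mm behind it; x points along the fingers, y is the direction in which the jaws open and shut, and the axes are right-handed (so a half turn about x gives the same grasp; the last joint's range is limited). The gripper opens to 85 mm and grips with 20 to 120 N. Pads are 22 mm wide; open, the fingers measure 114 mm over their backs; the gripper's body (76 mm by 85 mm) begins 54 mm behind the grasp point. The pads swing forward as they close: fully open they stand 13 mm farther back than shut.
Start: joints at [1.203, 0.311, 0.014, 1.512, -0.004, 1.319, -0.027], TCP at [0.176, -0.521, 0.231] pointing down, gripper open.
Joint ranges: [-2.7, 2.7], [-0.3, 1.91], [-1.27, 1.3], [0.12, 2.57], [-1.44, 4.58], [0.2, 2.03], [-3.05, 3.05]. Speed limits (rad/s): [2.79, 2.79, 3.14, 3.14, 3.14, 3.14, 3.14].

## Interface

Orientations are given as a rotation vector (axis times angle).
In Python, from station import robot gives the robot as it stands. Calls block until the motion is done:
- robot.goto(position, orientation): joint-space move of the TCP to a pose.
- robot.movel(position, rot=None, rate=0.15, stop_force=None): straight line of the TCP; rot=None keeps the orientation; rate is the mean speed in m/s. With stop_force (N) it stops when the force on the tool has changed by that much, and returns True; else False.
- robot.move_joints(angles): joint-space move.
- robot.set_gripper(opening): finger opening in m; the grip force is fixed at half the most; returns when the fingers have stopped.
- robot.wait(seconds).
- robot.inverse_kinematics(position, orientation): joint angles nearest the present ones, or None.
- robot.get_obs(): the state.
- robot.camera(name): name is "side" or "top"; returns the picture (480x640x3 uint8, red, green, blue); there is no depth.
- robot.camera_model(name): a dict with "fov_y" (degrees; the focal length in pixels is half the picture's height over the tangent of half this angle, whatever the lens; pixels are square), "cx", "cy" (the principal point, pixels), "rvec" (rotation vector, rad) and "tvec" (3), from world to camera coordinates, as OpenCV has them. Camera axes: x right, y down, z forward; pixel columns grow to the right and rows downward; lengths in m; the calibration is good to about 2 mm. A picture is of the moment at which its call begins. camera_model takes no time and is no camera call.
A pose or a line that the arm cannot do raises robot.IKError and nothing moves.
- robot.close_job(): hands the job in, once; it reports no verdict.
Trained networks look in the newest picture that a camera, given by its name, has taken for a name from the list of things; names that differ only in an ending like _2 or _b are one class to them, and where a whole thing is asked for, a point or a joint stands for the part that bears it (a point fixed in the world has none). Each returns a list of dicts, best first, with "score" (0 to 1); they miss things now and then, are a little off and sometimes report something else, mostly with a low value. They report only what shows in the picture. A call takes as long as a camera call. They do not tell look-alikes from the thing itself.
- robot.trace(name, camera): "region" (480x640 bool, what is visible of it) and "centre" ([column, row] in pixels, amid what is visible of it).
The state is a dict: "time_s": time; "joint_pos": joint angles; "dq": joint speeds; "tau": joint torques, N m; "position": TCP position; "tool_rot": TCP orientation; "ft_force": force on the tool from outside, world axes, zero at the start; "wrist_torque": the same for the moment, N m; "finger_gap": finger opening in m.
Only numpy, scipy, OpenCV 4.12 (cv2) and the standard library are available. Lean on these libraries where they do the work, as an engineer would, in place of code of your own. Each camera call takes 0.05 s, during which the arm holds its last target.

## Task

The doors of the low spice cupboard are being hung, and only one of the three gaps is clear and wide enough for the gap gauge all the way down. Take the gauge from its wooden block and try it in the gaps from above, by feel and without forcing it where it jams; in the gap that takes it, slide it down by hand until its shoulder rests on the door tops, then let go and leave it standing there as the spacer. Leave everything else where it is.

Things in the scene. Friction and masses are not known exactly. Their poses are not given: they have to be found in the camera images.
- gauge: Gap gauge, upright in the wooden block, blade down. Origin: on its centre line at the shoulder's underside; z up the tool, y across the blade's thickness, x across its width. Shoulder 22 (x) x 30 (y) x 6 mm above the origin; on it a black handle 28 (x) x 16 (y) mm, from 6 to 56 mm above the origin. Mass 80 to 150 g.
- gauge_blade: The gauge's steel blade and shoulder, rigid with the handle; same origin and axes as the gauge. Blade below the origin: 4 mm thick (y), 18 mm wide (x), 50 mm long, tip rounded to 2 mm radius across the thickness. A push of 5 N is enough to feel it jam; more than 40 N is forcing it.
- gauge_grip (a point): Where to hold the gauge: middle of the handle, 36 mm above the gauge's origin; grip across the 16 mm (y). Axes as the gauge's.
- block: Oak gauge block, fixed, 140 (x) x 60 (y) x 70 mm high, origin at the centre of its underside. The gauge stands in its slot, 58 mm deep with about 4 mm play, 35 mm from the origin along -x, axes parallel to the block's, shoulder on the block's top. A short screwdriver stands fixed in the block 75 mm further along +x, top 139 mm above the counter.
- cupboard: Low white spice cupboard, fixed: 420 mm wide (y), 200 mm high, case 150 mm deep (x), origin at the centre of the case's underside. Three doors 22 mm thick, closed and immovable, on its -x side (front), tops level with the cupboard's top, top edges eased to 2 mm radius. To the right (-y) of each door is an upright gap, open at the top and front, to the next door or the end stile.
- gap_left (a point): Where the left (+y) gap should be: height of the door tops (z), middle of the door thickness (x), middle of a clear gap's width (y); axes as the cupboard's. The row of doors hangs up to 3.5 mm to the left or right of this (all gaps alike), so the true gap must be felt for. The blade enters with its y along this y, either way round.
- gap_middle (a point): The same for the middle gap, 135 mm to the right (-y) of the left one. One of the three gaps is clear, 6.5 mm wide; one is under 2 mm wide; one is 6.5 mm wide at the mouth but blocked from 16 mm down by a strip on the door's edge. Which is which differs every time and no listed pose tells it.
- gap_right (a point): The same for the right (-y) gap, between the third door and the end stile, 270 mm from the left one.
- tin_one: A flat fish tin, 82 mm across, 40 mm high, standing on top of the cupboard towards its back; a bystander. Origin at the centre of its underside.
- tin_two: A flat tin, 72 mm across, 45 mm high, standing on top of the cupboard towards its back; a bystander. Origin at the centre of its underside.
- soup_can: A food can, 74 mm across, 110 mm high, on the counter; a bystander. Origin at the centre of its underside.
- jar: A glass jar, 72 mm across, 100 mm high, on the counter; a bystander. Origin at the centre of its underside.
- screwdriver: A screwdriver lying on the counter in front of the cupboard; a bystander. Origin at the middle of its length, at its underside.
- tea_box: A carton 70 x 140 x 90 mm high, on the counter beyond the cupboard's left end; a bystander. Origin at the centre of its underside.
- hinge: A loose steel cabinet hinge, about 70 mm long, lying on the counter in front of the cupboard; a bystander. Origin at the centre of its underside.
Not all that is in view belongs to the job. Leave any green look-alike of the gauge alone.

How it is judged:
On the way:
1. the gauge, still held, has been slid down a gap to within 15 mm of its shoulder (((z of gauge in the frame of gap_left between -0.005 and 0.015 m and x of gauge in the frame of gap_left between -0.011 and 0.011 m and y of gauge in the frame of gap_left between -0.009 and 0.009 m) or (z of gauge in the frame of gap_middle between -0.005 and 0.015 m and x of gauge in the frame of gap_middle between -0.011 and 0.011 m and y of gauge in the frame of gap_middle between -0.009 and 0.009 m) or (z of gauge in the frame of gap_right between -0.005 and 0.015 m and x of gauge in the frame of gap_right between -0.011 and 0.011 m and y of gauge in the frame of gap_right between -0.009 and 0.009 m)) and contact force between the fingers and gauge above 1 N), for 0.1 s.
At the end, for the whole second after the job is handed in: The gauge stands released and at rest in the clear gap, upright within 5 degrees, its shoulder down on the door tops (within 3 mm) and within 11 mm (x) and 9 mm (y) of the gap's listed point; everything else is where it was (((z of gauge in the frame of gap_left between -0.005 and 0.003 m and x of gauge in the frame of gap_left between -0.011 and 0.011 m and y of gauge in the frame of gap_left between -0.009 and 0.009 m) or (z of gauge in the frame of gap_middle between -0.005 and 0.003 m and x of gauge in the frame of gap_middle between -0.011 and 0.011 m and y of gauge in the frame of gap_middle between -0.009 and 0.009 m) or (z of gauge in the frame of gap_right between -0.005 and 0.003 m and x of gauge in the frame of gap_right between -0.011 and 0.011 m and y of gauge in the frame of gap_right between -0.009 and 0.009 m)) and angle between gauge's own z axis and vertical below 0.09 rad and linear speed of gauge below 0.02 m/s and contact force between the fingers and gauge below 0.1 N); the robot touches nothing.
It fails at once if the blade or shoulder of the gauge is forced: pressed on anything with more than 40 N (contact force between gauge_blade and anything else above 40 N).
It fails at once if a bystander on the cupboard or the counter is shifted by more than 25 mm (distance of any of tin_one, tin_two, soup_can, jar, screwdriver, tea_box, hinge from where it was at the start of the episode above 0.025 m).
It also fails if it takes over 67 s, if anything falls off the work surface, if the arm or the gripper's body presses on something with over 40 N, if the wrist force passes 120 N, or if a joint passes its speed limit or range.

## Working session

There is one attempt and no reset: what is moved stays moved. The work goes in short steps, each a Python script; the robot and the scene stay as the last script left them, time stands still between calls to the robot, and variables do not carry over. Pictures are saved under pics/ and viewed, and the job is handed in when it is done.

```bash
ls; mkdir -p pics; python3 - <<'E'
from station import robot
import cv2,numpy as np
for c in("side","top"):
    im=robot.camera(c); cv2.imwrite(f"pics/{c}0.png",im[:,:,::-1]); np.save(f"/tmp/{c}0.npy",im)
    print(c,robot.camera_model(c))
    for n in("gauge","block","cupboard","gauge_blade"):
        for d in robot.trace(n,c)[:3]:
            r=d["region"];ys,xs=np.where(r)
            print(n,round(d["score"],2),d["centre"],xs.min(),xs.max(),ys.min(),ys.max(),r.sum())
            np.save(f"/tmp/{c}_{n}_{int(d['score']*100)}.npy",r)
print(robot.get_obs())
E
```

```text
pics
side {'fov_y': 46.81013101076539, 'cx': 310.8558739015236, 'cy': 233.57153855052613, 'rvec': array([ 2.23411512, -0.58642445,  0.2753376 ]), 'tvec': array([-0.47298865,  0.27111054,  1.36200307])}
gauge 0.86 [413.1, 387.8] 405 422 369 404 371
gauge 0.66 [379.8, 340.5] 372 386 330 353 303
block 0.92 [393.1, 355.0] 358 424 321 378 2278
cupboard 0.57 [346.8, 217.6] 264 389 148 293 6749
gauge_blade 0.41 [406.5, 396.2] 405 414 386 403 105
top {'fov_y': 49.76453846530242, 'cx': 324.59435065920076, 'cy': 234.35765857375662, 'rvec': array([ 2.09841179, -2.11217166,  0.23199329]), 'tvec': array([0.00211918, 0.58658058, 1.38301129])}
gauge 0.52 [501.7, 248.6] 491 507 247 258 150
block 0.56 [456.8, 243.4] 438 474 220 276 1324
cupboard 0.61 [300.9, 214.0] 209 374 177 240 7975
cupboard 0.54 [460.8, 255.6] 450 465 249 262 169
gauge_blade 0.54 [298.9, 199.8] 283 310 184 214 690
gauge_blade 0.46 [494.0, 259.0] 489 500 255 259 34
{'time_s': 0.5, 'joint_pos': array([ 1.20331953,  0.31089977,  0.01402157,  1.51156749, -0.00441027,
        1.319207  , -0.02718541]), 'dq': array([ 0.00107256, -0.00376172, -0.00226123, -0.002361  ,  0.00069006,
        0.0006435 , -0.0004169 ]), 'tau': array([-1.08949994e-04, -3.79434657e+01,  1.45469732e-01, -2.30624002e+01,
        1.21520448e-02,  3.25315588e-03, -3.88647493e-06]), 'position': array([ 0.17604038, -0.52104682,  0.23127669]), 'tool_rot': array([ 2.04510413,  0.33622457, -2.04516042]), 'ft_force': array([-0.28607317,  0.88689911, -0.17750099]), 'wrist_torque': array([ 0.02719952, -0.02133988, -0.03034303]), 'finger_gap': 0.08572257936044252}
```

View pics/side0.png

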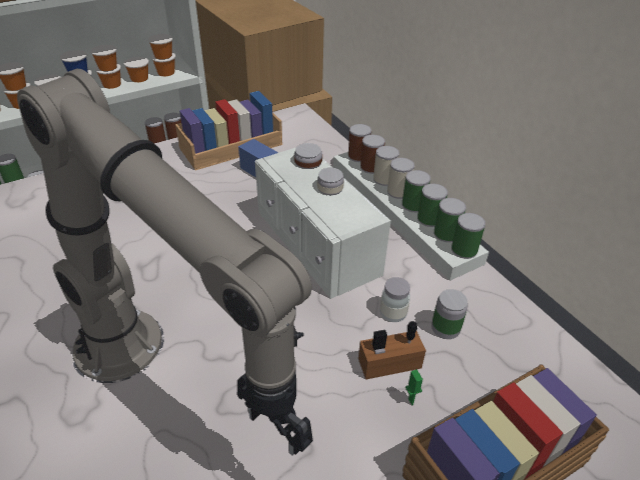

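View pics/top0.png

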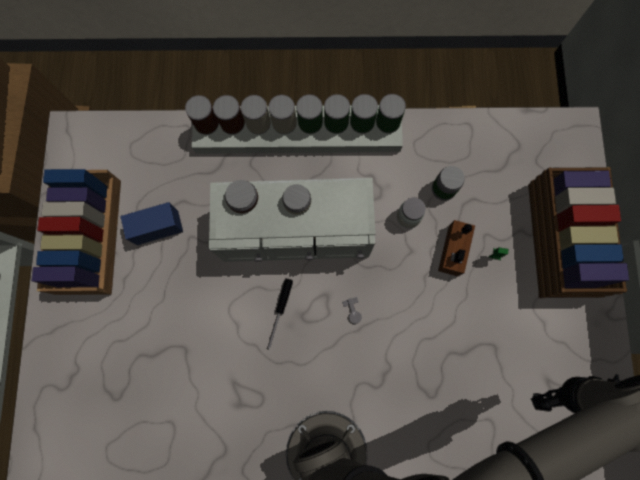

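```bash
python3 - <<'E'
import cv2
a=cv2.imread("pics/side0.png");cv2.imwrite("pics/s_blk.png",cv2.resize(a[300:430,330:470],None,fx=5,fy=4.5,interpolation=3)[:600])
cv2.imwrite("pics/s_cup.png",cv2.resize(a[130:310,220:420],None,fx=3.3,fy=3.3,interpolation=3))
b=cv2.imread("pics/top0.png")
cv2.imwrite("pics/t_cup.png",cv2.resize(b[160:270,200:390],None,fx=4.2,fy=4.2,interpolation=3))
cv2.imwrite("pics/t_blk.png",cv2.resize(b[205:290,420:530],None,fx=7,fy=7,interpolation=3))
E
```

```text
(no output)
```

View pics/s_blk.png

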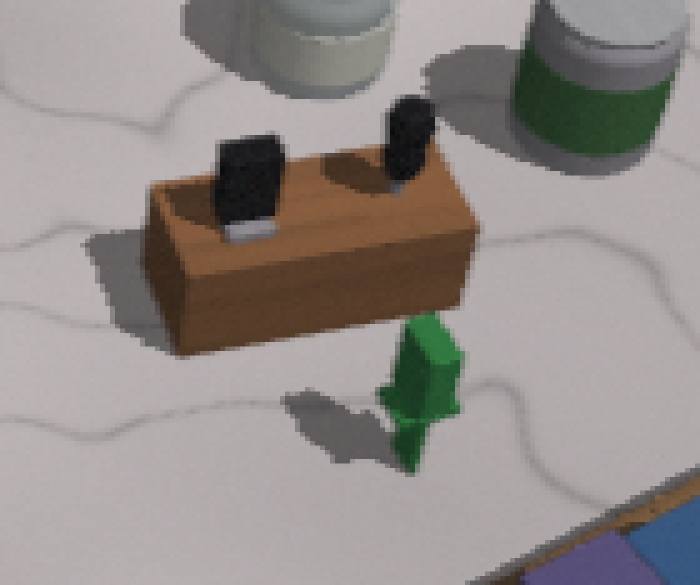

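View pics/s_cup.png

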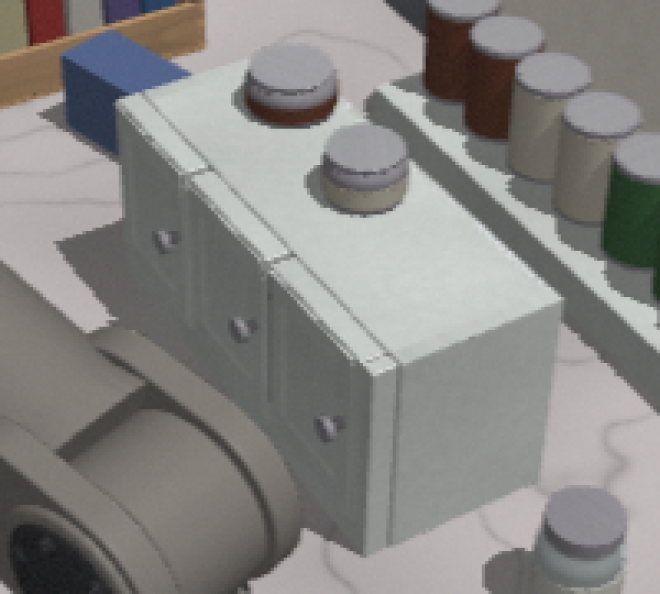

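View pics/t_cup.png

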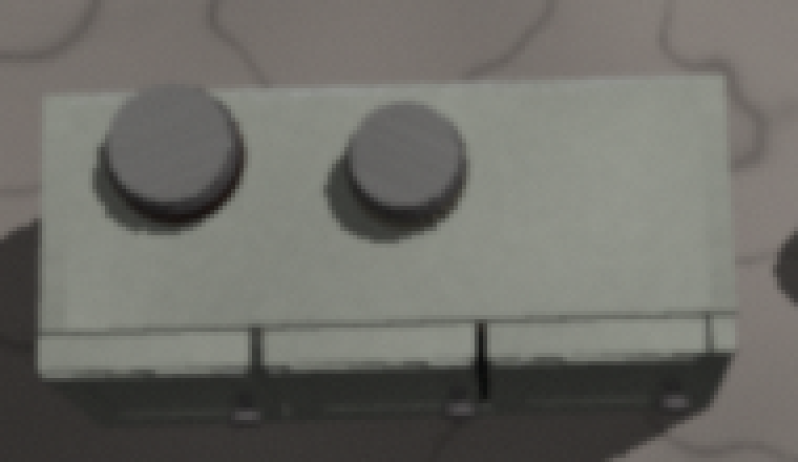

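View pics/t_blk.png

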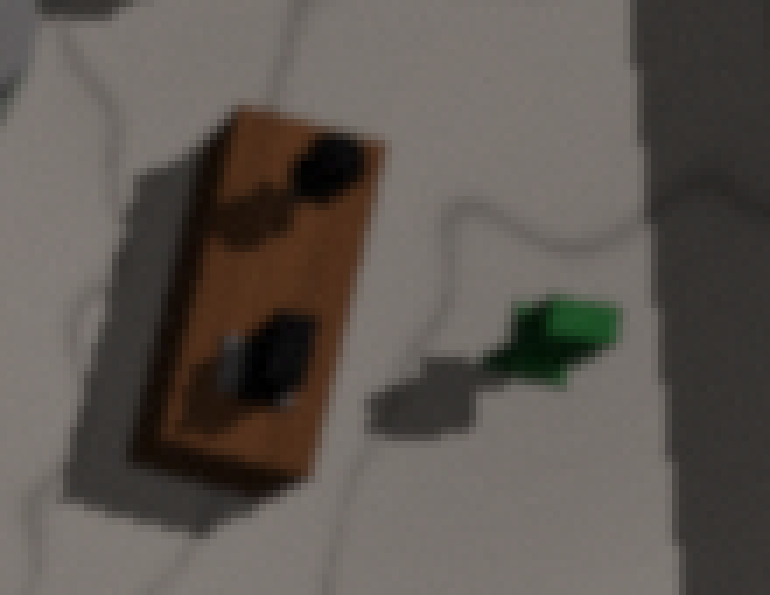

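The side view shows the gauge at about (380,341) in the block and the green look-alike at (413,388). The top view shows the door gaps at columns of about 261, 315 and 369. Next I fit the block and cupboard poses from their corners in both views.

```bash
cat > h.py <<'E'
import numpy as np,cv2
from scipy.optimize import least_squares
from scipy.spatial.transform import Rotation as R
from station import robot
M={c:robot.camera_model(c) for c in("side","top")}
def K(c):
    m=M[c];f=240/np.tan(np.radians(m["fov_y"]/2));return np.array([[f,0,m["cx"]],[0,f,m["cy"]],[0,0,1]])
def proj(c,P):
    return cv2.projectPoints(np.float64(P).reshape(-1,3),M[c]["rvec"],M[c]["tvec"],K(c),None)[0].reshape(-1,2)
def W(p,P):
    P=np.float64(P).reshape(-1,3);c,s=np.cos(p[2]),np.sin(p[2])
    return np.c_[p[0]+c*P[:,0]-s*P[:,1],p[1]+s*P[:,0]+c*P[:,1],P[:,2]]
def fit(obs,p0):
    def r(p): return np.concatenate([(proj(c,W(p,o))-u).ravel() for c,o,u in obs])
    s=least_squares(r,p0,loss="soft_l1");return s.x,r(s.x).reshape(-1,2)
def ray(c,u,z):
    Rm=cv2.Rodrigues(M[c]["rvec"])[0];d=Rm.T@np.linalg.inv(K(c))@np.array([u[0],u[1],1.]);o=-Rm.T@M[c]["tvec"]
    return o+d*(z-o[2])/d[2]
E
cat > f.py <<'E'
from h import *
u=lambda L,s,o:(np.array(L,float)+.5)/s-.5+np.array(o)
bt=u([(237,107),(385,142),(310,475),(163,440)],7,(420,205))
Bt=[(.07,.03,.07),(.07,-.03,.07),(-.07,-.03,.07),(-.07,.03,.07)]
bs=u([(152,185),(188,275),(478,230),(435,148),(180,355),(460,305)],np.array([5,4.5]),(330,300))
Bs=[(-.07,.03,.07),(-.07,-.03,.07),(.07,-.03,.07),(.07,.03,.07),(-.07,-.03,0),(.07,-.03,0)]
for o in([("top",Bt,bt)],[("side",Bs,bs)],[("top",Bt,bt),("side",Bs,bs)]):
    p,r=fit(o,[.6,-.4,0]);print("block",p.round(4),r.round(1).tolist())
pb=p
ct=u([(43,95),(727,77),(38,376),(733,352)],4.2,(200,160))
Ct=[(.075,.21,.2),(.075,-.21,.2),(-.097,.21,.2),(-.097,-.21,.2)]
cs=u([(117,100),(372,370),(560,300),(365,553),(545,482)],3.3,(220,130))
Cs=[(-.097,.21,.2),(-.097,-.21,.2),(.075,-.21,.2),(-.097,-.21,0),(.075,-.21,0)]
for o in([("top",Ct,ct)],[("side",Cs,cs)],[("top",Ct,ct),("side",Cs,cs)]):
    p,r=fit(o,[.6,.1,0]);print("cup",p.round(4),r.round(1).tolist())
pc=p
g=u([(256,350),(482,337),(710,332)],4.2,(200,160))
for x in g:
    q=ray("top",x,.2);d=q[:2]-pc[:2];c,s=np.cos(pc[2]),np.sin(pc[2]);print("gap",q.round(4),"cup",c*d[0]+s*d[1],-s*d[0]+c*d[1])
gs=u([(203,172),(286,258),(382,360)],3.3,(220,130))
for x in gs:
    q=ray("side",x,.2);d=q[:2]-pc[:2];c,s=np.cos(pc[2]),np.sin(pc[2]);print("gap",q.round(4),"cup",c*d[0]+s*d[1],-s*d[0]+c*d[1])
print("gauge",W(pb,[(-.035,0,.07)]),proj("top",W(pb,[(-.035,0,.126)])),proj("side",W(pb,[(-.035,0,.106)])))
def draw(c,f,s,o,out):
    im=cv2.imread(f)
    im=cv2.resize(im[o[1]:o[1]+int(590/s),o[0]:o[0]+int(790/s)],None,fx=s,fy=s,interpolation=3)
    def ln(A,B,col):
        a,b=[tuple(np.int32((x-o+.5)*s)) for x in proj(c,[A,B])];cv2.line(im,a,b,col,1)
    def box(p,x0,x1,y,z0,z1,col):
        for z in(z0,z1):
            q=W(p,[(x0,y,z),(x1,y,z),(x1,-y,z),(x0,-y,z)])
            for i in range(4): ln(q[i],q[(i+1)%4],col)
    box(pb,-.07,.07,.03,0,.07,(0,255,0));q=pb.copy();q[:2]=W(pb,[(-.035,0,0)])[0,:2]
    box(q,-.014,.014,.008,.076,.126,(0,255,255));box(q,-.011,.011,.015,.07,.076,(255,0,255))
    box(pc,-.097,.075,.21,0,.2,(0,0,255))
    cv2.imwrite(out,im)
draw("top","pics/top0.png",7,(425,205),"pics/o1.png");draw("side","pics/side0.png",6,(340,310),"pics/o2.png")
draw("top","pics/top0.png",4.2,(200,160),"pics/o3.png");draw("side","pics/side0.png",3.3,(220,130),"pics/o4.png")
np.save("poses.npy",[pb,pc])
E
python3 f.py
```

```text
block [ 0.5501 -0.3734 -0.2716] [[-0.0, -0.3], [-0.1, 0.1], [0.3, 0.5], [-0.1, -0.2]]
block [ 0.5485 -0.3727 -0.3014] [[-0.2, -0.7], [0.0, 0.4], [0.7, -0.3], [0.1, -2.4], [-0.6, 0.5], [0.0, 1.1]]
block [ 0.549  -0.3728 -0.2883] [[0.2, -0.0], [0.0, 0.8], [-0.4, 0.9], [-0.7, -0.1], [-0.1, -0.4], [0.5, 0.6], [0.9, -0.7], [-0.0, -2.7], [-0.2, 0.7], [0.2, 0.6]]
cup [0.6247 0.0828 0.0223] [[-0.0, 0.6], [-0.7, 0.4], [-0.2, -1.1], [1.2, -0.1]]
cup [0.6246 0.0859 0.0203] [[0.3, -0.9], [0.4, 1.2], [0.3, -0.5], [-0.1, 1.1], [-2.5, -0.8]]
cup [0.6243 0.084  0.021 ] [[-0.4, 0.6], [-1.1, 0.6], [-0.7, -1.0], [0.7, 0.2], [0.4, -0.5], [0.8, 1.7], [0.7, -0.1], [0.3, 1.6], [-2.1, -0.3]]
gap [0.5352 0.1599 0.2   ] cup -0.0874032631371461 0.07777741190658494
gap [0.5423 0.0242 0.2   ] cup -0.0831702990882861 -0.057992968476427625
gap [ 0.5445 -0.1128  0.2   ] cup -0.08387812271048717 -0.1950781994648349
gap [0.5376 0.158  0.2   ] cup -0.08504244979470409 0.07587246406632299
gap [0.5423 0.024  0.2   ] cup -0.08323266240930965 -0.05824556708327849
gap [ 0.5455 -0.116   0.2   ] cup -0.08289753647310553 -0.1982673866298152
gauge [[ 0.51548902 -0.36280505  0.07      ]] [[460.87641749 254.59768759]] [[379.75170354 338.07748826]]
```

View pics/o1.png

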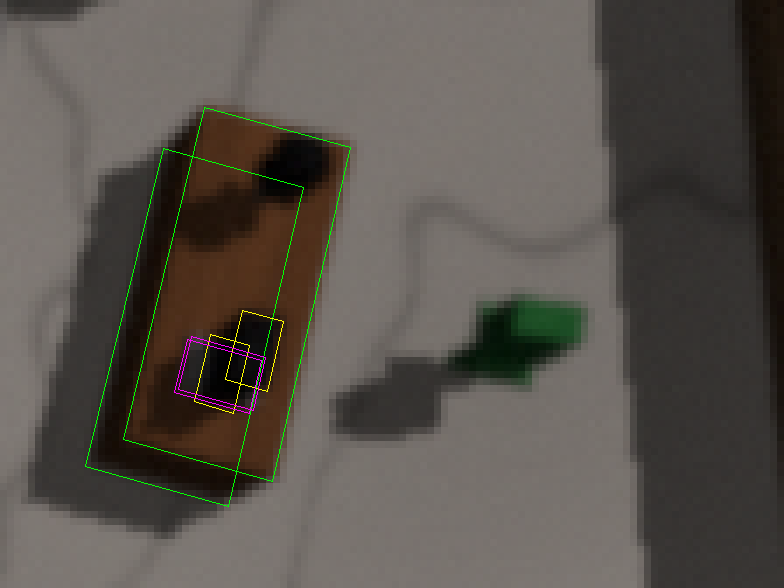

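View pics/o2.png

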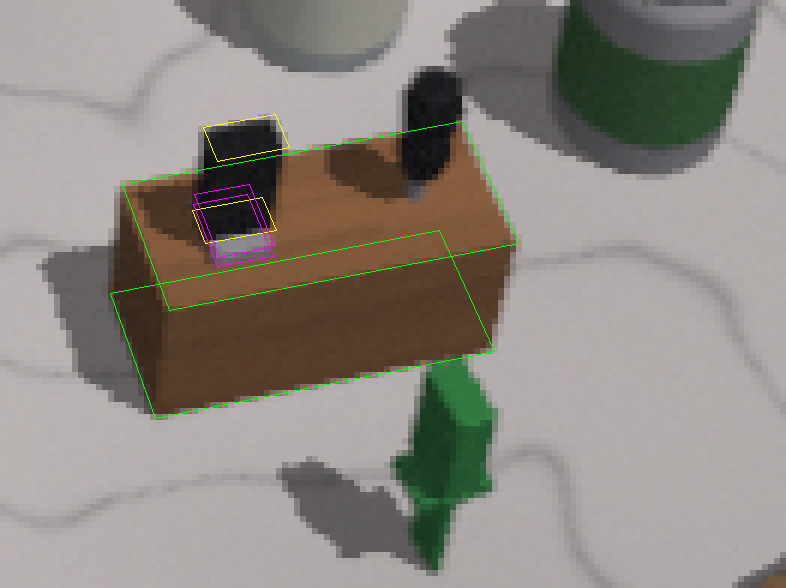

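View pics/o3.png

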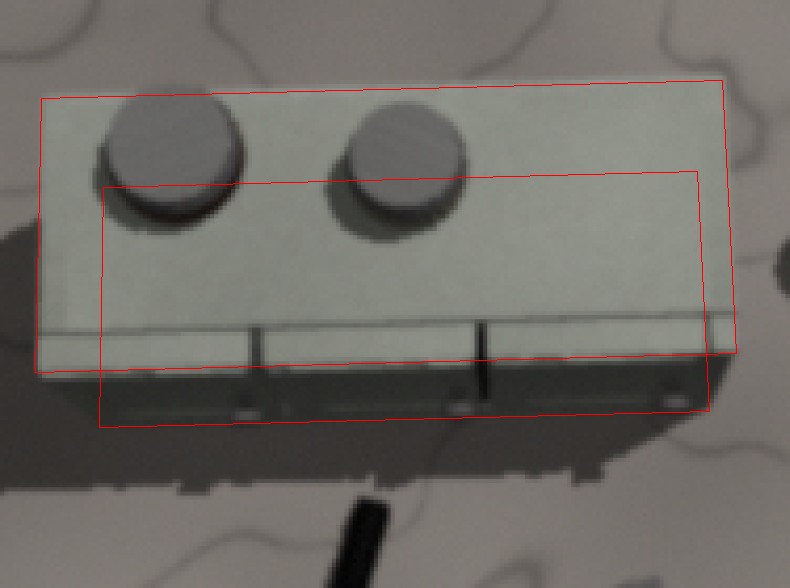

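View pics/o4.png

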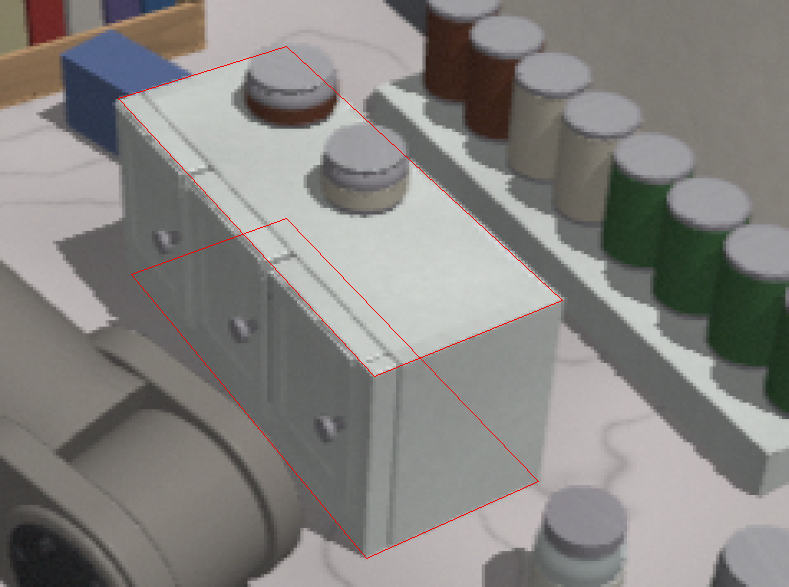

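```bash
cat >> h.py <<'E'
pb,pc=np.load("poses.npy")
def ori(psi,s=1):
    x=np.array([0,0,-1.]);y=s*np.array([-np.sin(psi),np.cos(psi),0]);return R.from_matrix(np.c_[x,y,np.cross(x,y)]).as_rotvec()
def st():
    o=robot.get_obs();print("t%.2f"%o["time_s"],o["position"].round(4),"F",o["ft_force"].round(2),"T",o["wrist_torque"].round(2),"gap",round(o["finger_gap"],4));return o
E
python3 - <<'E'
from h import *
g=W(pb,[(-.035,0,.07)])[0];print(g)
print("block ends",W(pb,[(.07,.03,0)]))
for s in(1,-1):
    for p,psi in((g+[0,0,.12],pb[2]),(g+[0,0,.017],pb[2]),(W(pc,[(-.086,-.058,.3)])[0],pc[2]),(W(pc,[(-.086,.077,.3)])[0],pc[2]),(W(pc,[(-.086,-.194,.3)])[0],pc[2])):
        q=robot.inverse_kinematics(p,ori(psi,s));print(s,p.round(3),None if q is None else np.round(q,2))
for n in("jar","soup_can"):
    for d in robot.trace(n,"top")[:2]:print(n,d["score"],d["centre"],ray("top",d["centre"],.09))
E
```

```text
[ 0.51548902 -0.36280505  0.07      ]
block ends [[ 0.62468517 -0.36390033  0.        ]]
1 [ 0.515 -0.363  0.19 ] [ 0.92  0.55 -0.53  1.32  0.28  1.34  1.67]
1 [ 0.515 -0.363  0.087] [ 0.91  0.64 -0.51  1.46  0.33  1.13  1.63]
1 [0.539 0.024 0.3  ] [ 0.51  0.36 -0.82  1.38  0.27  1.51  1.3 ]
1 [0.537 0.159 0.3  ] [ 0.32  0.46 -0.97  1.32  0.37  1.55  0.98]
1 [ 0.542 -0.112  0.3  ] [ 0.65  0.36 -0.68  1.35  0.22  1.51  1.58]
-1 [ 0.515 -0.363  0.19 ] [ 0.63  0.5  -0.07  1.34  0.04  1.31 -1.3 ]
-1 [ 0.515 -0.363  0.087] [ 0.63  0.58 -0.06  1.47  0.04  1.09 -1.3 ]
-1 [0.539 0.024 0.3  ] [ 0.42  0.33 -0.68  1.39  0.21  1.5  -1.8 ]
-1 [0.537 0.159 0.3  ] [ 0.36  0.49 -1.05  1.32  0.42  1.56 -2.2 ]
-1 [ 0.542 -0.112  0.3  ] [ 0.48  0.32 -0.42  1.35  0.13  1.49 -1.48]
jar 0.55 [411.8, 212.7] [ 0.64086004 -0.24391712  0.09      ]
soup_can 0.94 [446.7, 184.3] [ 0.72265416 -0.34544544  0.09      ]
```

```bash
python3 - <<'E'
from h import *
g=W(pb,[(-.035,0,.07)])[0];o=ori(pb[2],-1)
robot.goto(g+[0,0,.11],o);st()
robot.set_gripper(.05)
for c in("side","top"):
    cv2.imwrite(f"pics/{c}1.png",cv2.resize(robot.camera(c)[200:410,310:590],None,fx=2.8,fy=2.8,interpolation=3)[:,:,::-1])
print(robot.movel(g+[0,0,.017],rate=.06,stop_force=6));st()
for c in("side","top"):
    cv2.imwrite(f"pics/{c}2.png",cv2.resize(robot.camera(c)[200:410,310:590],None,fx=2.8,fy=2.8,interpolation=3)[:,:,::-1])
E
```

```text
t2.01 [ 0.5142 -0.3646  0.1802] F [0.12 0.12 0.13] T [ 0.    0.02 -0.03] gap 0.0851
False
t4.25 [ 0.5158 -0.363   0.0875] F [ 0.91 -0.37  0.31] T [-0.06  0.03 -0.01] gap 0.0501
```

View pics/side2.png

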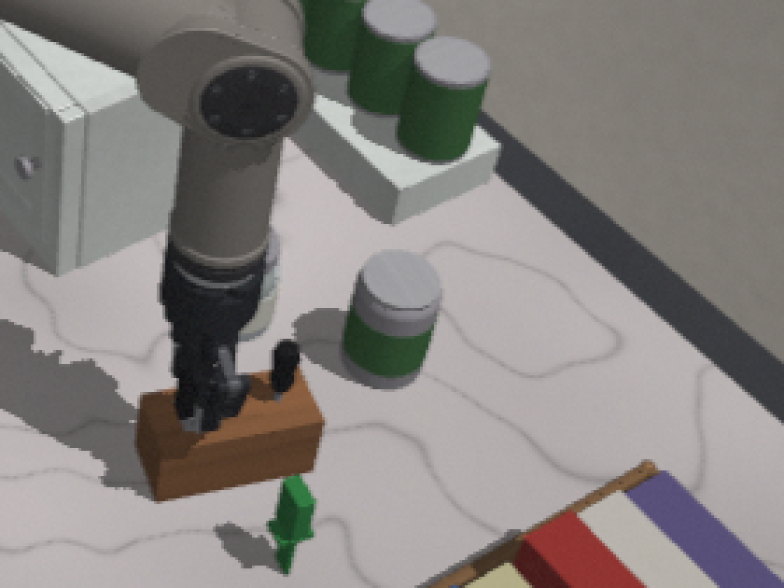

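View pics/top2.png

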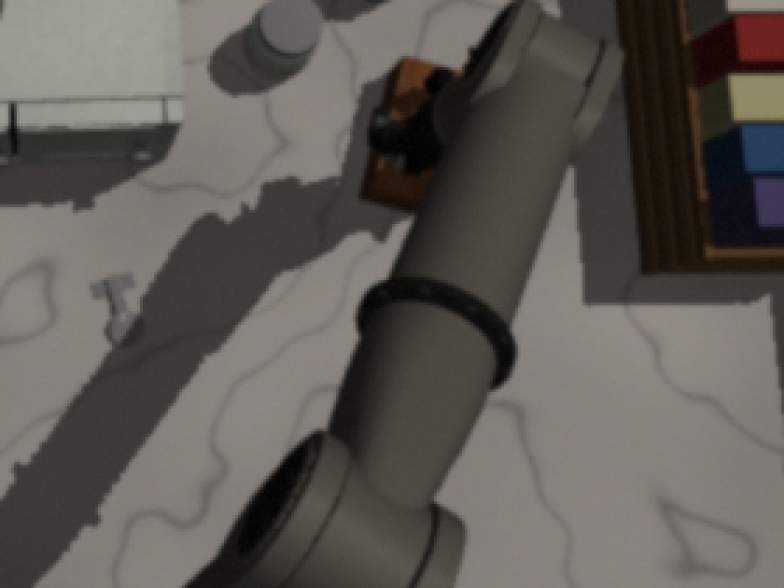

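The fingers straddle the handle, at about (205,400) in the side crop, and the descent met no contact. I'll close the gripper, lift slowly with a force guard, and look.

```bash
python3 - <<'E'
from h import *
robot.set_gripper(0.0);o=st()
p=o["position"]
print(robot.movel([p[0],p[1],.15],rate=.05,stop_force=15));st()
print(robot.movel([p[0],p[1],.26],rate=.12,stop_force=15));st()
robot.wait(.3);st()
for c in("side","top"):
    im=robot.camera(c);cv2.imwrite(f"pics/{c}3f.png",im[:,:,::-1])
cv2.imwrite("pics/side3.png",cv2.resize(cv2.imread("pics/side3f.png")[230:380,310:490],None,fx=4,fy=4,interpolation=3))
E
```

```text
t4.75 [ 0.5157 -0.3628  0.0872] F [-0.52 -0.41  0.94] T [-0.03 -0.01 -0.02] gap 0.0151
False
t6.16 [ 0.5154 -0.3627  0.1495] F [-0.05 -0.84 -1.7 ] T [-0.07  0.08 -0.01] gap 0.015
False
t7.22 [ 0.5152 -0.3625  0.2589] F [-0.33 -0.81 -1.33] T [ 0.01  0.02 -0.04] gap 0.0152
t7.53 [ 0.5154 -0.3627  0.2594] F [ 0.34 -0.09 -0.61] T [-0.01  0.03  0.07] gap 0.0149
```

View pics/side3.png

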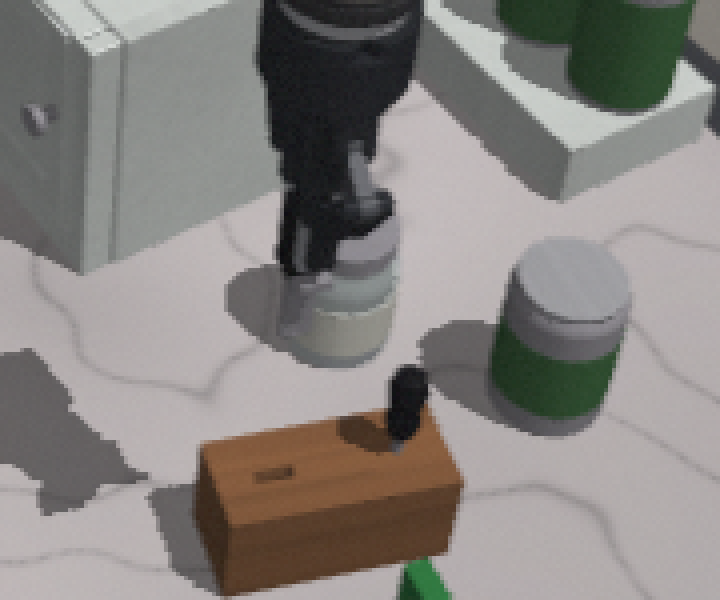

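```bash
cat >> h.py <<'E'
O=ori(pc[2],-1)
def gp(y,z,dx=0): return W(pc,[(-.086+dx,y,z)])[0]
def cf():
    p=robot.get_obs()["position"];d=p[:2]-pc[:2];c,s=np.cos(pc[2]),np.sin(pc[2]);return np.array([c*d[0]+s*d[1],-s*d[0]+c*d[1],p[2]])
E
python3 - <<'E'
from h import *
p=robot.get_obs()["position"]
robot.movel([p[0],p[1],.305],rate=.15)
robot.goto(gp(-.058,.305),O);st()
robot.movel(gp(-.058,.275),rate=.08);robot.wait(.2);st();print(cf().round(4))
for c in("side","top"):
    im=robot.camera(c);cv2.imwrite(f"pics/{c}4f.png",im[:,:,::-1])
cv2.imwrite("pics/side4.png",cv2.resize(cv2.imread("pics/side4f.png")[130:310,220:420],None,fx=3.3,fy=3.3,interpolation=3))
cv2.imwrite("pics/top4.png",cv2.resize(cv2.imread("pics/top4f.png")[160:270,200:390],None,fx=4.2,fy=4.2,interpolation=3))
E
```

```text
t9.52 [0.5399 0.0215 0.3048] F [-0.47 -0.2  -1.54] T [-0.03  0.03 -0.02] gap 0.0154
t10.24 [0.5399 0.0242 0.2757] F [ 0.89 -0.45 -1.17] T [ 0.01  0.   -0.01] gap 0.0151
[-0.0856 -0.058   0.2757]
```

View pics/side4.png

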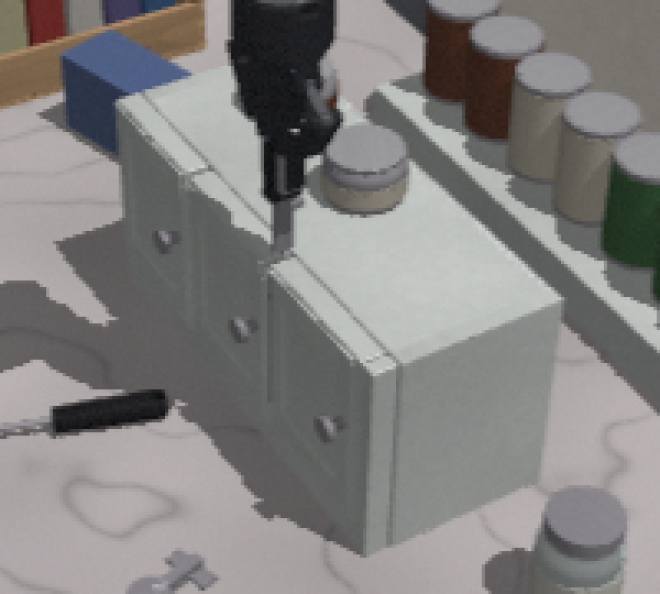

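View pics/top4.png

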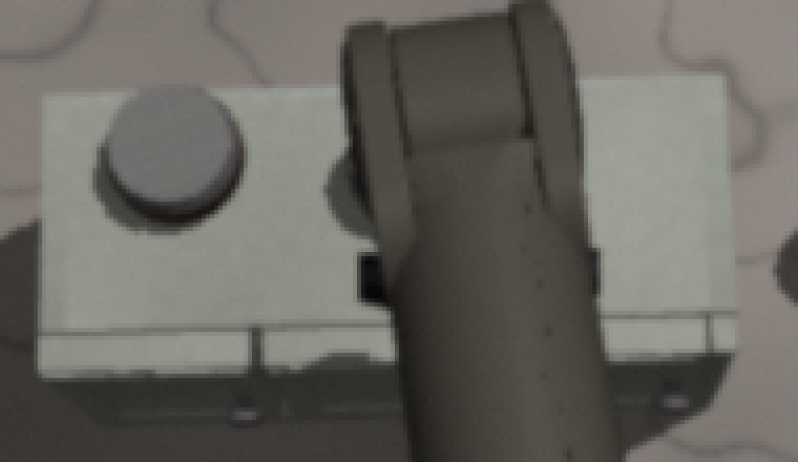

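The blade tip hangs at about (283,252) in the side crop, right over the middle gap. Now a guarded descent.

```bash
python3 - <<'E'
from h import *
c=cf()
print(robot.movel(gp(-.058,.222),rate=.02,stop_force=5));st();print(cf().round(4))
E
```

```text
True
t11.70 [0.5395 0.0257 0.2509] F [-0.33  0.01  3.54] T [-0.06  0.01  0.02] gap 0.0151
[-0.086  -0.0565  0.2509]
```

It jams at 16.3 mm down with almost no sideways force, which matches the strip. The middle gap is therefore the blocked one. I'll back out and try the left gap with the centring it showed (+1.5 mm).

```bash
python3 - <<'E'
from h import *
robot.movel(gp(-.0565,.305),rate=.08);st()
robot.movel(gp(.0785,.305),rate=.12)
robot.movel(gp(.0785,.275),rate=.08);robot.wait(.2);st();print(cf().round(4))
print(robot.movel(gp(.0785,.222),rate=.02,stop_force=5));st();print(cf().round(4))
im=robot.camera("side");cv2.imwrite("pics/side5.png",cv2.resize(im[90:270,200:400],None,fx=3.3,fy=3.3,interpolation=3)[:,:,::-1])
E
```

```text
t12.53 [0.539  0.0256 0.3043] F [-0.54 -0.16 -2.33] T [-0.04  0.02 -0.01] gap 0.0153
t14.53 [0.537  0.1608 0.2757] F [ 0.69  0.25 -1.41] T [-0.02  0.02 -0.  ] gap 0.0154
[-0.0856  0.0787  0.2757]
False
t17.33 [0.5367 0.1607 0.2221] F [-0.28  0.1  -1.02] T [ 0.02 -0.01 -0.  ] gap 0.0155
[-0.086   0.0785  0.2221]
```

View pics/side5.png

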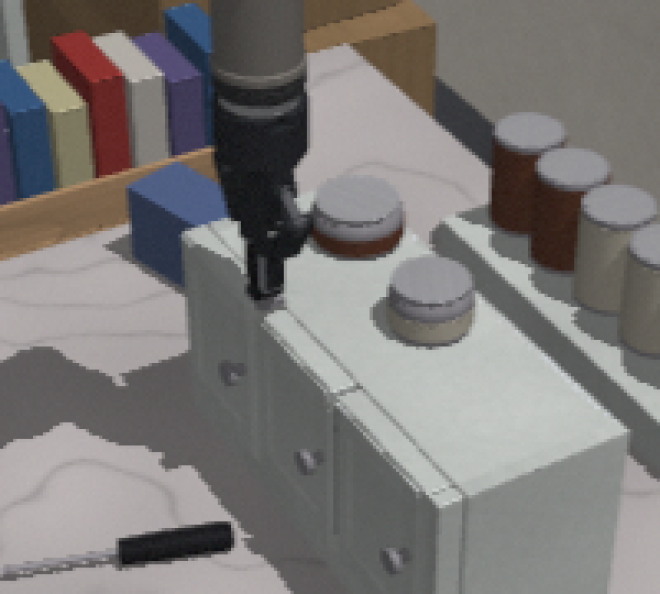

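It slid down 45 mm with no resistance. I'll seat the shoulder, release and retreat.

```bash
python3 - <<'E'
from h import *
print(robot.movel(gp(.0785,.210),rate=.01,stop_force=5));st();print(cf().round(4))
robot.wait(.2)
c=cf()
robot.set_gripper(.045);st()
robot.movel(gp(c[1],.30),rate=.06,stop_force=6);st()
robot.set_gripper(.085)
robot.goto(np.array([.42,-.2,.36]),O);st()
for n in("side","top"):
    im=robot.camera(n);cv2.imwrite(f"pics/{n}6f.png",im[:,:,::-1])
    for d in robot.trace("gauge",n)[:3]:print(n,d["score"],d["centre"])
    print(proj(n,[gp(.0785,.2),gp(.0785,.236),gp(.0785,.256)]).round(1).tolist())
cv2.imwrite("pics/side6.png",cv2.resize(cv2.imread("pics/side6f.png")[130:250,230:350],None,fx=5,fy=5,interpolation=3))
cv2.imwrite("pics/top6.png",cv2.resize(cv2.imread("pics/top6f.png")[160:270,200:390],None,fx=4.2,fy=4.2,interpolation=3))
E
```

```text
True
t18.03 [0.5367 0.1607 0.2172] F [-0.14 -0.22  4.95] T [-0.09  0.08 -0.02] gap 0.0153
[-0.086   0.0786  0.2172]
t18.62 [0.5355 0.1604 0.2153] F [-0.97 -0.42 -0.48] T [ 0.01 -0.02 -0.01] gap 0.0448
t20.18 [0.5364 0.1606 0.2995] F [ 0.84 -0.29 -0.1 ] T [ 0.04 -0.05 -0.03] gap 0.0452
t22.08 [ 0.4208 -0.1985  0.3598] F [-0.21  0.42 -0.73] T [0.04 0.03 0.02] gap 0.0851
side 0.76 [414.7, 387.6]
side 0.73 [355.5, 234.0]
side 0.52 [278.5, 172.2]
[[280.4, 181.4], [280.0, 170.7], [279.8, 164.6]]
top 0.73 [260.2, 239.5]
top 0.5 [501.4, 250.0]
[[260.3, 242.4], [258.5, 239.4], [257.5, 237.7]]
```

View pics/side6.png

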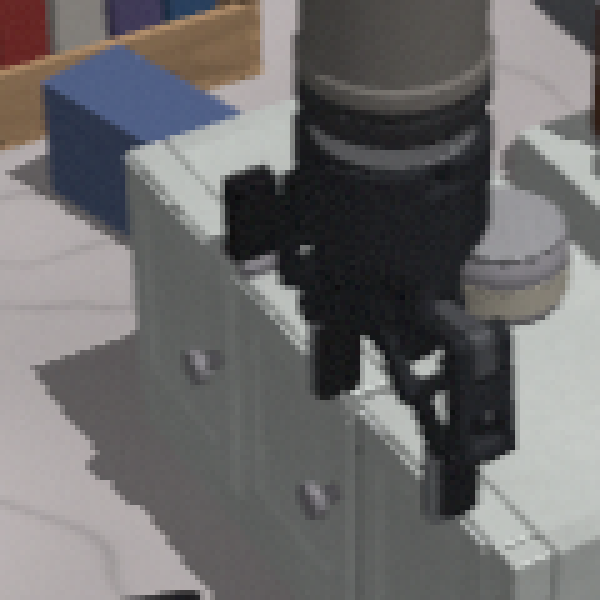

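View pics/top6.png

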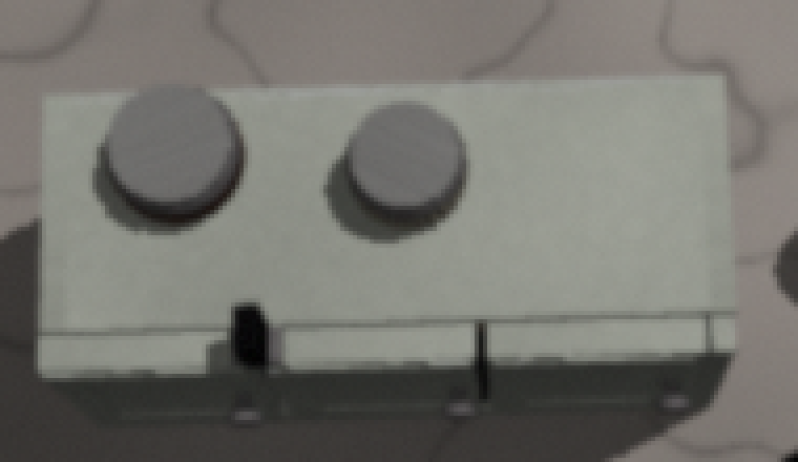

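View pics/top6f.png

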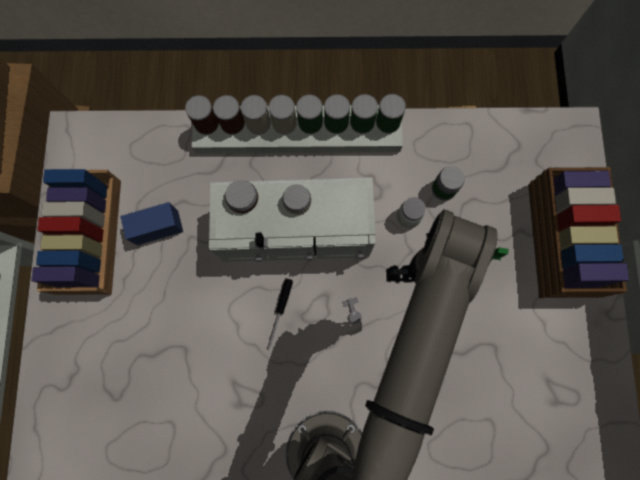

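The gauge stands upright in the left gap, at about (260,239) in the top view. Contact was at exactly shoulder height, the arm is clear, and nothing else has moved.

```bash
python3 -c "
from station import robot
print(robot.close_job())"
```

```text
the job is handed in; nothing more can be done
None
```

I left the gauge standing released in the left gap and handed the job in at about 22 s of the 67 s allowed.

- **Middle gap:** I tried it first. The blade jammed at about 5 N, 16 mm down, which matches the blocking strip, so I backed out without forcing it.
- **Left gap:** The blade slid down freely. The shoulder touched at about 5 N with the gauge's origin at z ≈ 0.200 m, the height of the door tops.
- **Right gap:** I didn't try it by feel. It only showed as a thin line in the pictures.

**Last checks:** The top picture shows the gauge upright at about (260, 239), matching the expected spot (258–260, 238–242). In the final side picture the robot's gripper hides part of it, but the visible handle and shoulder sit where expected. In the top view the tins, jar, can, carton, screwdriver and hinge look unmoved, and the arm is clear.

**What disagreed:**
- The first middle-gap descent drifted 1.5 mm sideways from its target, and I used that to centre the left-gap try.
- The network's side-view list also gave higher scores to the green look-alike and to the gripper than to the gauge itself.

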